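Sort the returned first-aid kit

ROBOT

A 6-joint arm with a two-finger parallel gripper is mounted at the origin on the work surface. World frame = base frame: x ahead of the robot, y to its left, z up, the work surface at z = 0. Lengths are in mm, angles in rad, forces in N, time in s.
With the tool pointing down it reaches from about 350 to 925 mm from the base axis. Payload 6.4 kg.
Tool frame: the origin (TCP) lies at the very end of the fingers, on their centre line; the grasp point (between the pads) lies 19 mm behind it; z points along the fingers, y is the line along which they close (so a half turn about z gives the same grasp; the last joint's range is limited). The gripper opens to 94 mm and grips with 3 to 60 N. Pads are 16 mm wide; open, the fingers measure 119 mm over their backs; the gripper's body (75 mm by 177 mm) begins 78 mm behind the grasp point.
Start: joints at [0.968, 0.245, 1.558, -0, 1.339, -0.174], TCP at [270.255, 591.165, 205.455] pointing down, gripper open.
Joint ranges: [-3.13, 3.13], [-1.02, 2.26], [0.13, 2.54], [-0.95, 4.09], [0.21, 2.88], [-2.74, 2.74]. Speed limits (rad/s): [2.57, 2.57, 3.14, 3.14, 3.14, 3.14].

INTERFACE

Orientations are given as a 3x3 rotation matrix whose columns are the frame's x, y, z axes.
In Python, from workcell import robot, eyes gives the robot as it stands.
- The arm moves only by the shell command python3 -m handwheel 'ROWS' [FORCE]. ROWS is JSON, a list of rows, each a list of 3 entries, a list of its own where there are three numbers: the shift along the tool's x, y, z in cm, then the turn about the tool's z in degrees, then the opening in per cent of the stroke, from 0 (shut) to 100 (fully open). A call has 1 to 10 rows; each row shifts and turns the commanded pose from where the row before left it, along the tool's axes as they then stand; what a row does not reach is not made up. A row lasts 1/12 s, in which the tool goes at most 41.7 mm and 7.16 degrees, less where a joint would pass 70% of its speed; a pose out of reach is approached as far as the arm can. A call with a gripper value outside its range is refused whole. The fingers move at their own pace and stop on an object; FORCE is the grip in N (left out, the last holds). Time passes only in rows, so rows that do not move let the fingers close. It gives the time, the measured TCP pose, the force, the opening and the grip force at its end, in the units of the state.
- robot.state(): the state, without advancing time (a new reading comes with each control period).
- eyes.read_camera(name): name is "scene" or "side" or "wrist"; returns (picture, depth): 400x640x3 uint8, red, green, blue; 400x640 float32, mm along the optical axis (not along the pixel's ray), 0 where there is no reading.
- eyes.camera_info(name): a dict with "mtx" (3x3 intrinsics, pixels), "position" and "orientation" of the camera in the world; the wrist camera has in their place "mount" (4x4, takes a point from camera to tool coordinates, whose origin is the TCP and whose axes are the flange's). Camera axes: x right, y up, looking along -z (the intrinsics and any distortion apply to the point x, -y, -z); pixel columns grow to the right and rows downward; lengths in mm; the calibration is good to about 2 mm. A picture is of the moment at which its call begins: read the wrist's pose just before it. camera_info takes no time and is no camera call.
- robot.close_job(): hands the job in; it is judged then, once.
The state is a dict: "t": time; "joint_positions": joint angles; "qd": joint speeds; "effort": joint torques, N m; "position": TCP position; "tool_rot": TCP orientation; "ft_force": force on the tool from outside, world axes, zero at the start; "moment": the same for the moment, N m; "gripper_width": opening from 0.0 (shut) to 1.0 (fully open); "grip_force": force on a finger pad.
Only numpy, scipy, OpenCV 4.12 (cv2) and the standard library are available. Lean on these libraries where they do the work, as an engineer would, in place of code of your own. Each camera call takes 0.05 s, during which the arm holds its last target. There are 200 camera calls.

TASK

Sort the kit on the shelf into its places: both grey splints into the shallow steel tray, both clear pill cases into the white plastic bin, and the torch into the steel bowl. Everything lies flat on the bottom of its container, the splints and cases right way up, next to each other and not one on top of the other, let go and at rest. Leave the small jar and the tape roll standing where they are.

Things in the scene. Friction and masses are not known exactly. Their poses are not given: they have to be found in the camera images.
- splint_long: Long finger splint, loose: a grey plastic gutter of U section, open side up, 100 mm long, 24 mm wide, 16 mm high, walls 3 mm; origin at the centre of the underside, x along its length, z up. Grasp across the 24 mm width at the middle. It starts flat on the shelf.
- splint_short: Short finger splint, loose: the same grey U gutter but 66 mm long (24 mm wide, 16 mm high); origin at the centre of the underside, x along its length, z up. It starts flat on the shelf.
- case_large: Large clear pill case, loose: a closed box with a white base, white partitions (4 compartments) and tablets showing, 72 mm long, 46 mm wide, 22 mm high; origin at the centre of the underside, x along its length, z up. It starts flat on the shelf.
- case_small: Small clear pill case, loose: the same look with 3 compartments, 50 mm long, 36 mm wide, 18 mm high; origin at the centre of the underside, x along its length, z up. It starts flat on the shelf.
- torch: Small aluminium torch lying flat, loose, 85 mm long: round barrel 21 mm in diameter between a hexagonal head (+x end, 20 mm long) and hexagonal tail cap (10 mm long), both 22.5 mm across flats, so it does not roll; origin on the shelf below the middle of its length (its axis is 11 mm above the origin), x along the barrel to the head, z up at the start. Grasp across the barrel at the middle.
- tray: Shallow stainless steel tray for the splints, fixed to the shelf: open-topped, 136 mm along its x, 146 mm along its y, 15 mm high, walls and floor 3 mm thick (inside 130 x 140 mm, floor 3 mm above the shelf); origin at the centre of its underside.
- bin: White plastic open bin for the pill cases, fixed to the shelf: 124 mm along its x, 172 mm along its y, 28 mm high, walls and floor 4 mm thick (inside 116 x 164 mm, floor 4 mm above the shelf); origin at the centre of its underside. Both cases fit end to end along its y.
- bowl: Round stainless steel bowl for the torch, fixed to the shelf: 160 mm across the rim, 110 mm across the flat bottom, sides flaring straight out, 45 mm high, walls 2 mm, floor 3 mm above the shelf; origin at the centre of its underside.
- bottle: Small closed amber jar with a white cap, a bystander: 38 mm in diameter, 55 mm high, standing loose among the things; origin at the centre of its underside. Leave it alone.
- tape_roll: Roll of grey tape, a bystander: a ring of 50 mm outer and 28 mm inner diameter, 24 mm high, lying flat and loose among the things; origin at the centre of its underside. Leave it alone.

How it is judged:
By the outcome, as a careful person would: the job done as asked, in the order asked, and still so for the second after the job is handed in, with the robot touching nothing.
It also fails if it takes over 115 s, if anything falls off the work surface, if the arm or the gripper's body presses on something with over 40 N, if the wrist force passes 120 N, or if a joint passes its speed limit or range.

## Working session

There is one attempt and no reset: what is moved stays moved. The work goes in short steps, Python scripts to look and compute and a shell command to move; the robot and the scene stay as the last step left them, time stands still between calls to the robot, and variables do not carry over. Pictures are saved under pics/ and viewed, at most 14 in all, crops included, and the job is handed in when it is done.

```bash
mkdir -p pics; ls
python3 - <<'E'
from workcell import robot, eyes
import cv2,numpy as np
s=robot.state();print(s['t'],s['position'],np.round(s['tool_rot'],3).tolist())
for n in ["scene","side"]:
    p,d=eyes.read_camera(n);np.savez(f"pics/{n}.npz",p=p,d=d);cv2.imwrite(f"pics/{n}0.png",p[:,:,::-1]);i=eyes.camera_info(n);print(n,i)
print(eyes.camera_info("wrist"))
E
```

```text
pics
0.0 [269.92556659 590.65933015 204.39299235] [[-0.909, 0.416, -0.001], [0.416, 0.909, -0.002], [0.0, -0.002, -1.0]]
scene {'mtx': array([[470.4451981 ,   0.        , 322.66940504],
       [  0.        , 470.4451981 , 192.27806866],
       [  0.        ,   0.        ,   1.        ]]), 'position': array([1113.15233725,  872.69801686,  763.21287946]), 'orientation': array([[-0.82009776, -0.33813798,  0.46163012],
       [ 0.57174887, -0.45136113,  0.68511047],
       [-0.02329997,  0.82579407,  0.56349026]])}
side {'mtx': array([[370.38967916,   0.        , 314.96090607],
       [  0.        , 370.38967916, 194.64408951],
       [  0.        ,   0.        ,   1.        ]]), 'position': array([ 340.97767821, -695.61112964,  439.34623264]), 'orientation': array([[ 0.96128582,  0.13741199, -0.23884623],
       [-0.27551202,  0.46431119, -0.84172932],
       [-0.00476473,  0.87494746,  0.48419442]])}
{'mtx': array([[295.10120133,   0.        , 320.82255878],
       [  0.        , 295.10120133, 198.36322407],
       [  0.        ,   0.        ,   1.        ]]), 'mount': array([[ 2.34388755e-04,  9.68689866e-01,  2.48273818e-01,
         7.22345281e+01],
       [ 9.99999525e-01, -4.61874515e-04,  8.58022483e-04,
        -7.88722916e-01],
       [ 9.45829033e-04,  2.48273499e-01, -9.68689514e-01,
        -1.79263127e+02],
       [ 0.00000000e+00,  0.00000000e+00,  0.00000000e+00,
         1.00000000e+00]])}
```

View pics/scene0.png

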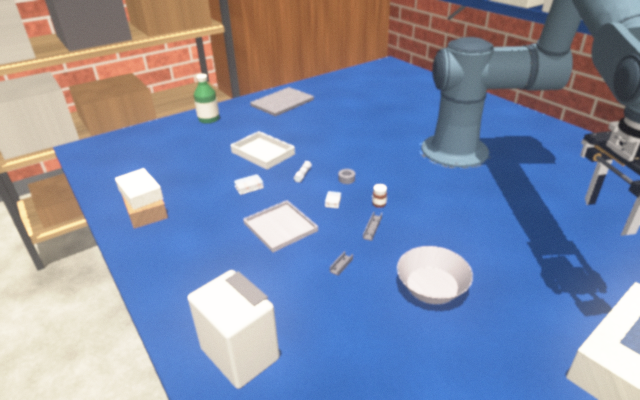

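View pics/side0.png

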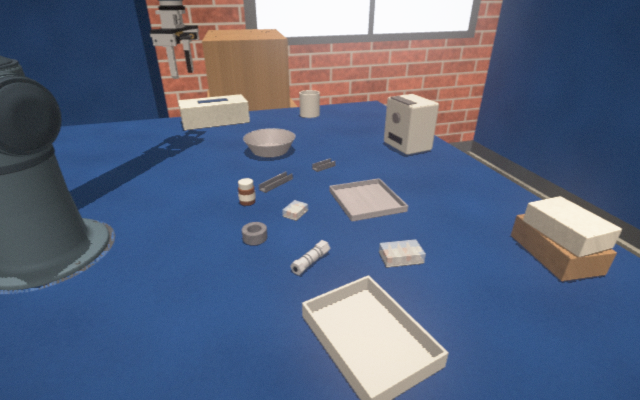

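The scene view shows the bowl (435,277), tray (281,225), bin (263,150), long splint (373,225), short splint (341,263), small case (333,199), torch (303,171), large case (249,184), jar (379,195) and tape (346,176). The side view shows the same layout.

```bash
cat > h.py <<'E'
import numpy as np,cv2
from workcell import robot,eyes
def pose(name,s=None):
    i=eyes.camera_info(name)
    if name!="wrist": return i['mtx'],np.array(i['orientation']),np.array(i['position'])
    R=np.array(s['tool_rot']);M=i['mount'];return i['mtx'],R@M[:3,:3],R@M[:3,3]+s['position']
def cast(P,uv,z):
    K,R,c=P;uv=np.atleast_2d(uv).astype(float)
    d=np.c_[(uv[:,0]-K[0,2])/K[0,0],-(uv[:,1]-K[1,2])/K[1,1],-np.ones(len(uv))]@R.T
    return c+d*((z-c[2])/d[:,2])[:,None]
def proj(P,X):
    K,R,c=P;q=(np.atleast_2d(X)-c)@R;return np.c_[K[0,0]*q[:,0]/-q[:,2]+K[0,2],-K[1,1]*q[:,1]/-q[:,2]+K[1,2]]
def mask(p):
    p=p.astype(int);m=(p[:,:,2]<1.45*p[:,:,0]+12).astype(np.uint8);return m
def blobs(P,p,seeds,z):
    n,l,st,ce=cv2.connectedComponentsWithStats(mask(p),connectivity=4)
    for k,(u,v) in seeds.items():
        i=l[v,u]
        if i==0: print(k,"bg",p[v,u]);continue
        r,c=np.nonzero(l==i);X=cast(P,np.c_[c,r],z.get(k,10))[:,:2].astype(np.float32)
        (cx,cy),(w,h),a=cv2.minAreaRect(X)
        if w<h:w,h,a=h,w,a+90
        print(k,len(r),"c %.0f %.0f size %.0f %.0f long-axis %.0f deg"%(cx,cy,w,h,(a+90)%180-90))
E
python3 - <<'E'
from h import *
z=dict(bowl=45,tray=15,bin=28,sl=16,ss=16,cs=18,cl=22,torch=11,bottle=27,tape=24)
S={"scene":dict(bowl=(435,285),tray=(281,225),bin=(263,150),sl=(373,225),ss=(341,263),cs=(333,202),cl=(249,184),torch=(303,171),bottle=(379,189),tape=(340,176)),
"side":dict(bowl=(270,148),tray=(368,198),bin=(370,340),sl=(277,181),ss=(323,165),cs=(295,210),cl=(402,254),torch=(310,259),bottle=(246,198),tape=(254,228))}
for n in S:
    print(n);p=np.load(f"pics/{n}.npz")['p'];blobs(pose(n),p,S[n],z)
E
```

```text
scene
bowl 3445 c 504 392 size 169 163 long-axis 80 deg
tray 2267 c 671 15 size 167 148 long-axis -88 deg
bin 1564 c 524 -345 size 218 162 long-axis -77 deg
sl 284 c 487 163 size 111 28 long-axis 36 deg
ss 287 c 634 226 size 75 32 long-axis 23 deg
cs 250 c 500 11 size 81 42 long-axis 49 deg
cl 436 c 652 -193 size 85 84 long-axis 82 deg
torch 215 c 479 -175 size 128 34 long-axis 36 deg
bottle 326 c 393 79 size 117 38 long-axis 49 deg
tape 224 c 403 -54 size 77 50 long-axis 53 deg
side
bowl 1230 c 490 347 size 239 161 long-axis 73 deg
tray 2298 c 663 -4 size 171 149 long-axis -88 deg
bin 11163 c 508 -373 size 188 141 long-axis -77 deg
sl 354 c 474 137 size 118 47 long-axis 36 deg
ss 206 c 620 200 size 86 51 long-axis 23 deg
cs 390 c 488 -15 size 75 54 long-axis 44 deg
cl 1090 c 638 -222 size 84 72 long-axis -7 deg
torch 627 c 481 -173 size 110 35 long-axis 36 deg
bottle 450 c 395 86 size 139 40 long-axis 86 deg
tape 523 c 388 -88 size 81 49 long-axis 81 deg
```

```bash
cat >> h.py <<'E'
def to(x,y,z,ya):
    """ya: desired world angle (deg) of tool y axis; turn first, then shift"""
    s=robot.state();R=np.array(s['tool_rot']);a=np.degrees(np.arctan2(R[1,1],R[0,1]))
    dw=(ya-a+90)%180-90
    b=np.radians(a+dw);yv=np.array([np.cos(b),np.sin(b)]);xv=np.array([-yv[1],yv[0]])  # x = y rotated +90 (z down)
    d=np.array([x,y])-s['position'][:2]
    print("t %.1f j6 %.2f turn %.1f (world %.1f) shift cm x %.2f y %.2f z %.2f | if no turn: x %.2f y %.2f"%(s['t'],s['joint_positions'][5],-dw,dw,d@xv/10,d@yv/10,(s['position'][2]-z)/10,d@R[:2,0]/10,d@R[:2,1]/10))
E
python3 -c "
from h import *
to(490,155,150,126)"
```

```text
t 0.1 j6 -0.17 turn -60.6 (world 60.6) shift cm x 7.81 y -48.18 z 5.45 | if no turn: x -38.13 y -30.48
```

```bash
python3 -m handwheel '[[[0,0,0],-6.7,100],[[0,0,0],-6.7,100],[[0,0,0],-6.7,100],[[0,0,0],-6.7,100],[[0,0,0],-6.7,100],[[0,0,0],-6.7,100],[[0,0,0],-6.7,100],[[0,0,0],-6.7,100],[[0,0,0],-6.7,100]]'
python3 -m handwheel '[[[0.7,-4,0],0,100],[[0.7,-4,0],0,100],[[0.7,-4,0],0,100],[[0.7,-4,0],0,100],[[0.7,-4,0],0,100],[[0.7,-4,0],0,100],[[0.7,-4,0],0,100],[[0.7,-4,0],0,100],[[0.7,-4,0],0,100],[[0.7,-4,0],0,100]]'
python3 -m handwheel '[[[0.4,-4,1],0,80],[[0.4,-4,2],0,60],[[0,0,2],0,50],[[0,0,0],0,50],[[0,0,0],0,50]]'
python3 - <<'E'
from h import *
s=robot.state();p,d=eyes.read_camera("wrist");np.savez("pics/w1.npz",p=p,d=d);cv2.imwrite("pics/w1.png",p[:,:,::-1])
P=pose("wrist",s);print(s['position'],s['gripper_width'])
for k,X in dict(sl=(480,150,8),ss=(627,215,8),tcp=s['position'],tray=(667,5,5)).items(): print(k,proj(P,X))
E
```

```text
t: 0.85
position: [270.0, 590.9, 204.8]
tool_rot: [[-0.808, -0.589, -0.001], [-0.589, 0.808, -0.001], [0.001, -0.0, -1.0]]
ft_force: [-0.5, -0.1, 0.2]
gripper_width: 1.0
grip_force: 0.0
t: 1.68
position: [447.2, 223.7, 205.2]
tool_rot: [[-0.812, -0.584, -0.0], [-0.584, 0.812, -0.0], [0.0, 0.0, -1.0]]
ft_force: [0.9, 0.0, -0.3]
gripper_width: 0.999
grip_force: 0.0
t: 2.1
position: [484.7, 158.3, 155.7]
tool_rot: [[-0.812, -0.583, -0.003], [-0.583, 0.812, -0.0], [0.003, 0.002, -1.0]]
ft_force: [0.4, -0.4, 0.1]
gripper_width: 0.679
grip_force: 0.0
[484.69418459 158.28379023 155.72901911] 0.6790780494639114
sl [[317.2204041  182.01821397]]
ss [[291.35555578 304.94693427]]
tcp [[321.07278242 238.57312339]]
tray [[127.1074482 237.0304131]]
```

View pics/w1.png

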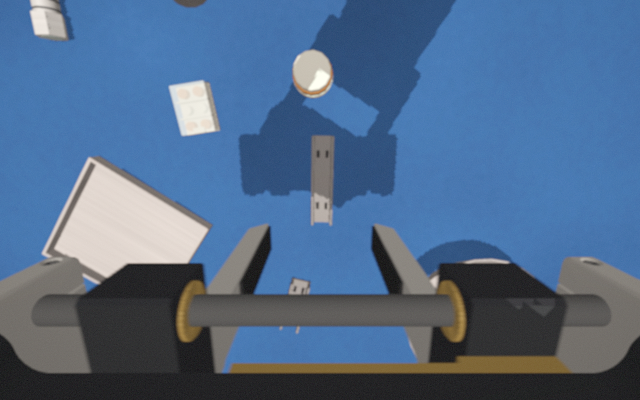

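The wrist view shows the long splint at (322,181), aligned with the fingers, the small case at (193,108), the jar at (313,73), and the tray at lower left.

```bash
cat >> h.py <<'E'
def look(fn,seeds,z,cam="wrist"):
    s=robot.state();p,d=eyes.read_camera(cam);cv2.imwrite(f"pics/{fn}.png",p[:,:,::-1]);P=pose(cam,s);blobs(P,p,seeds,z);return P,p,d
E
python3 - <<'E'
from h import *
s=robot.state();p=np.load("pics/w1.npz")['p']
blobs(pose("wrist",s),p,dict(sl=(316,181),cs=(190,108)),dict(sl=16,cs=18))
for c in ((313,181),(330,181),(322,181),(345,180),(345,100),(240,150)):print(p[c[1],c[0]])
to(484,154,3,126)
E
```

```text
sl 2048 c 477 154 size 101 25 long-axis 35 deg
cs 2189 c 491 2 size 52 43 long-axis 44 deg
[115 107 104]
[115 108 104]
[125 117 113]
[ 51  81 123]
[ 73 123 179]
[ 53  86 131]
t 2.1 j6 -2.10 turn -0.2 (world 0.2) shift cm x 0.41 y -0.31 z 15.40 | if no turn: x 0.40 y -0.31
```

```bash
python3 -c "
from h import *
to(477,154,3,125)"
```

```text
t 2.1 j6 -2.10 turn 0.8 (world -0.8) shift cm x 0.97 y 0.08 z 15.40 | if no turn: x 0.97 y 0.09
```

```bash
python3 -m handwheel '[[[1,0.1,2.5],0.8,50],[[0,0,3],0,50],[[0,0,3],0,50],[[0,0,3],0,50],[[0,0,2.5],0,50],[[0,0,1],0,50],[[0,0,0.4],0,50],[[0,0,0],0,50]]' 20
python3 -m handwheel '[[[0,0,0],0,10],[[0,0,0],0,10],[[0,0,0],0,10],[[0,0,0],0,10],[[0,0,0],0,10],[[0,0,0],0,10],[[0,0,0],0,10]]' 20
```

```text
t: 2.82
position: [477.5, 154.2, 3.5]
tool_rot: [[-0.819, -0.574, 0.001], [-0.574, 0.819, 0.0], [-0.001, -0.0, -1.0]]
ft_force: [-0.1, -0.2, 0.1]
gripper_width: 0.503
grip_force: 0.0
t: 3.4
position: [478.0, 153.6, 4.0]
tool_rot: [[-0.82, -0.573, 0.002], [-0.573, 0.82, 0.0], [-0.001, -0.001, -1.0]]
ft_force: [-1.2, 0.2, 6.7]
gripper_width: 0.251
grip_force: 20.0
```

```bash
python3 -m handwheel '[[[0,0,-1],0,10],[[0,0,-3],0,10],[[0,0,-4],0,10],[[0,0,-4],0,10],[[0,0,0],7,10],[[0,0,0],7,10],[[0,0,0],7,10],[[0,0,0],7,10],[[0,0,0],7,10],[[0,0,0],7,10]]'
python3 -m handwheel '[[[0,0,0],7,10],[[0,0,0],7,10],[[0,0,0],7,10],[[0,0,0],7,10],[[0,0,0],7,10],[[0,0,0],7,10],[[0,0,0],7,10],[[0,0,0],7,10],[[0,0,0],7,10],[[0,0,0],7,10]]'
python3 -c "
from h import *
to(640,5,120,2)"
```

```text
t: 4.23
position: [476.9, 153.4, 123.3]
tool_rot: [[-0.992, 0.129, 0.0], [0.129, 0.992, -0.0], [-0.0, -0.0, -1.0]]
ft_force: [0.4, -0.7, -0.2]
gripper_width: 0.258
grip_force: 20.0
t: 5.07
position: [476.9, 153.3, 123.3]
tool_rot: [[-0.218, 0.976, -0.0], [0.976, 0.218, -0.0], [-0.0, -0.0, -1.0]]
ft_force: [0.5, -0.2, -0.7]
gripper_width: 0.256
grip_force: 20.0
t 5.1 j6 -0.14 turn 10.6 (world -10.6) shift cm x -15.39 y 15.78 z 0.33 | if no turn: x -18.03 y 12.69
```

```bash
python3 -m handwheel '[[[0,0,0],5.3,10],[[0,0,0],5.3,10],[[-3.8,2.5,0],0,10],[[-3.8,2.5,0],0,10],[[-3.8,3.5,0],0,10],[[-3,3.5,0],0,10],[[-1,3.8,0],0,10],[[0,0,0],0,10],[[0,0,0],0,10]]'
python3 - <<'E'
from h import *
s=robot.state();print(s['position'])
P,p,d=look("w2",dict(),{})
print(proj(P,(667,5,5)),proj(P,(627,215,8)))
E
```

```text
t: 5.82
position: [626.9, 21.1, 122.3]
tool_rot: [[-0.039, 0.999, -0.001], [0.999, 0.039, 0.0], [0.0, -0.001, -1.0]]
ft_force: [-0.7, 0.6, -0.2]
gripper_width: 0.254
grip_force: 20.0
[626.91057389  21.06641089 122.32126923]
[[359.33091724 210.12864907]] [[330.90845793 -24.47561552]]
```

View pics/w2.png

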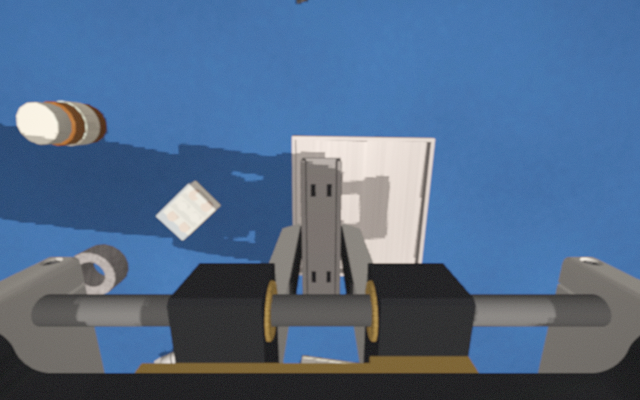

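The tray's far rim corners are at (291,137) and (435,138). Its right edge runs down to about (424,262), and the held splint is square with the tool.

Run:
```python
from h import *
P=pose("wrist",robot.state())
C=cast(P,[(291.5,136.5),(435.5,138),(424,262)],15);print(C[:,:2])
e=C[0,:2]-C[1,:2];print("rim width",np.linalg.norm(e))
u=-e/np.linalg.norm(e);ang=np.degrees(np.arctan2(u[1],u[0]));v=np.array([-u[1],u[0]])
c=(C[0,:2]+C[1,:2])/2-73*v;print("angle",ang,"centre",c)
for o in(-28,28): t=c+o*u;print(o,t)
t=c-28*u;to(*t,8,ang)
```

```text
[[594.60311967  79.12837345]
 [731.70056221  83.30771764]
 [737.21880614 -45.67590259]]
rim width 137.16113031954367
angle 1.7460912723661393 centre [665.37617465   8.2519415 ]
-28 [637.38917584   7.3987724 ]
28 [693.36317346   9.10511059]
t 5.9 j6 -0.19 turn 0.6 (world -0.6) shift cm x -1.49 y 1.11 z 11.45 | if no turn: x -1.50 y 1.10
```

```bash
python3 -m handwheel '[[[-1.5,1.1,2],0.5,10],[[0,0,3],0,10],[[0,0,3],0,10],[[0,0,2],0,10],[[0,0,1],0,10],[[0,0,0.5],0,10],[[0,0,0],0,10]]'
python3 -m handwheel '[[[0,0,0],0,45],[[0,0,0],0,45],[[0,0,0],0,45],[[0,0,0],0,45],[[0,0,-1],0,45],[[0,0,-3],0,45],[[0,0,-4],0,45],[[0,0,-4],0,45]]'
python3 -c "
from h import *
to(627,215,125,113-180)
to(627,190,125,23)"
```

```text
t: 6.45
position: [637.1, 8.2, 8.4]
tool_rot: [[-0.033, 0.999, -0.001], [0.999, 0.033, 0.0], [0.0, -0.001, -1.0]]
ft_force: [-0.1, 0.2, 0.0]
gripper_width: 0.254
grip_force: 20.0
t: 7.12
position: [637.0, 7.6, 129.1]
tool_rot: [[-0.032, 0.999, -0.002], [0.999, 0.032, 0.0], [0.0, -0.002, -1.0]]
ft_force: [1.1, -0.4, -0.3]
gripper_width: 0.45
grip_force: 0.0
t 7.1 j6 -0.20 turn 68.8 (world -68.8) shift cm x 7.19 y -19.48 z 0.41 | if no turn: x 20.76 y -0.33
t 7.1 j6 -0.20 turn -21.2 (world 21.2) shift cm x 17.18 y 6.21 z 0.41 | if no turn: x 18.26 y -0.41
```

```bash
python3 -m handwheel '[[[0,0,0],6.9,45],[[0,0,0],6.9,45],[[0,0,0],6.9,45],[[0,0,0],6.9,45],[[0,0,0],6.9,45],[[0,0,0],6.9,45],[[0,0,0],6.9,45],[[0,0,0],6.9,45],[[0,0,0],6.9,45],[[0,0,0],6.9,45]]'
python3 -m handwheel '[[[1,-4,0],0,45],[[1,-4,0],0,45],[[1,-4,0],0,45],[[1,-4,0],0,45],[[1,-3.5,0],0,45],[[0,0,0],0,45],[[0,0,0],0,45]]'
python3 - <<'E'
from h import *
s=robot.state();print(s['position'])
P=pose("wrist",s);q=proj(P,(627,215,8))[0].astype(int);print(q)
P,p,d=look("w3",dict(ss=tuple(q)),dict(ss=16))
E
```

```text
t: 7.95
position: [638.0, 7.4, 128.9]
tool_rot: [[0.924, 0.382, 0.001], [0.382, -0.924, -0.0], [0.001, 0.0, -1.0]]
ft_force: [0.1, 0.7, 0.4]
gripper_width: 0.449
grip_force: 0.0
t: 8.53
position: [608.0, 208.3, 128.7]
tool_rot: [[0.92, 0.391, 0.001], [0.391, -0.92, -0.0], [0.001, 0.0, -1.0]]
ft_force: [0.5, -0.0, 0.2]
gripper_width: 0.45
grip_force: 0.0
[608.00917522 208.25042795 128.7351713 ]
[321 173]
ss 1616 c 626 218 size 68 25 long-axis 22 deg
```

View pics/w3.png

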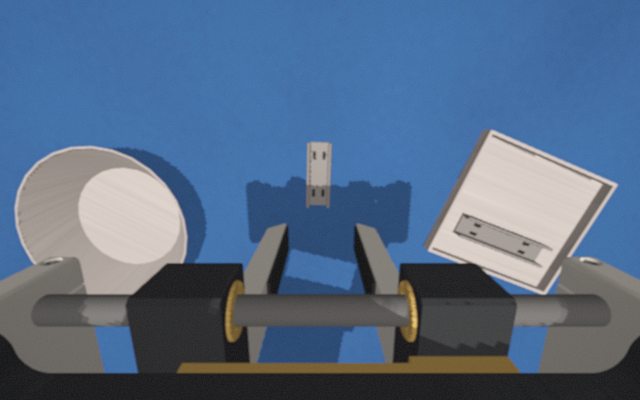

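The short splint is at (319,174), the long splint lies in the tray around (500,240), and the bowl floor is centred at about (130,216).

```bash
python3 -c "
from h import *
P=pose('wrist',robot.state());print('bowl',cast(P,[(78,215),(182,216),(120,168),(140,265)],3)[:,:2])
to(626,218,4,-68)"
```

```text
bowl [[482.60199325 438.15135468]
 [525.23423266 334.29375726]
 [550.7142303  408.29405954]
 [450.56790009 361.6715444 ]]
t 8.6 j6 1.32 turn 0.9 (world -0.9) shift cm x 2.06 y -0.37 z 12.46 | if no turn: x 2.06 y -0.34
```

```bash
python3 -m handwheel '[[[2.1,-0.4,2.5],0.9,45],[[0,0,3],0,45],[[0,0,3],0,45],[[0,0,2.5],0,45],[[0,0,1],0,45],[[0,0,0.5],0,45],[[0,0,0],0,45]]' 20
python3 -m handwheel '[[[0,0,0],0,10],[[0,0,0],0,10],[[0,0,0],0,10],[[0,0,0],0,10],[[0,0,0],0,10],[[0,0,0],0,10]]' 20
python3 -m handwheel '[[[0,0,-1],0,10],[[0,0,-3],0,10],[[0,0,-4],0,10],[[0,0,-3],-7,10],[[0,0,0],-7,10],[[0,0,0],-7,10],[[0,0,0],-7,10],[[0,0,0],-7,10],[[0,0,0],-7,10],[[0,0,0],-7,10]]'
python3 -m handwheel '[[[0,0,0],-7,10],[[0,0,0],-7,10],[[0,0,0],-7,10]]'
python3 -c "
from h import *
to(694,9,8,1.75)"
```

```text
t: 9.17
position: [626.2, 217.3, 2.6]
tool_rot: [[0.928, 0.372, -0.001], [0.372, -0.928, -0.0], [-0.001, -0.0, -1.0]]
ft_force: [0.5, 0.1, -0.2]
gripper_width: 0.449
grip_force: 0.0
t: 9.67
position: [627.4, 218.6, 4.8]
tool_rot: [[0.928, 0.374, 0.003], [0.374, -0.928, 0.0], [0.003, 0.001, -1.0]]
ft_force: [-0.4, -1.3, 6.7]
gripper_width: 0.257
grip_force: 20.0
t: 10.5
position: [625.8, 218.6, 113.3]
tool_rot: [[0.321, 0.947, -0.0], [0.947, -0.321, 0.0], [0.0, -0.0, -1.0]]
ft_force: [-0.9, -0.0, 1.2]
gripper_width: 0.25
grip_force: 20.0
t: 10.75
position: [625.8, 218.6, 113.2]
tool_rot: [[-0.04, 0.999, -0.0], [0.999, 0.04, 0.0], [0.0, -0.0, -1.0]]
ft_force: [-0.7, -0.4, 0.0]
gripper_width: 0.256
grip_force: 20.0
t 10.8 j6 0.13 turn 0.5 (world -0.5) shift cm x -21.15 y 6.18 z 10.52 | if no turn: x -21.21 y 5.98
```

```bash
python3 -m handwheel '[[[-4,1.2,0],0.5,10],[[-4,1.2,0],0,10],[[-4,1.2,0],0,10],[[-4,1.2,0],0,10],[[-4,1.2,0],0,10],[[-1.1,0.1,0],0,10],[[0,0,0],0,10],[[0,0,0],0,10]]'
python3 -c "
from h import *
to(694,9,8,1.75)"
```

```text
t: 11.42
position: [692.1, 9.8, 112.9]
tool_rot: [[-0.024, 1.0, -0.001], [1.0, 0.024, 0.001], [0.001, -0.001, -1.0]]
ft_force: [-0.7, 0.7, 0.4]
gripper_width: 0.253
grip_force: 20.0
t 11.4 j6 -0.17 turn -0.4 (world 0.4) shift cm x -0.09 y 0.18 z 10.49 | if no turn: x -0.09 y 0.18
```

```bash
python3 -m handwheel '[[[-0.1,0.1,2.5],0,10],[[0,0,3],0,10],[[0,0,3],0,10],[[0,0,1],0,10],[[0,0,0.7],0,10],[[0,0,0.3],0,10],[[0,0,0],0,10]]'
python3 -m handwheel '[[[0,0,0],0,45],[[0,0,0],0,45],[[0,0,0],0,45],[[0,0,0],0,45],[[0,0,-1],0,45],[[0,0,-3],0,45],[[0,0,-4],0,45],[[0,0,-4],0,45]]'
python3 - <<'E'
from h import *
s=robot.state();P=pose("wrist",s);print(proj(P,[(645,-207,10),(491,2,10),(665,8,10)]))
look("w4",{},{})
to(645,-190,135,0)
E
```

```text
t: 12.0
position: [694.3, 9.4, 9.0]
tool_rot: [[-0.026, 1.0, 0.002], [1.0, 0.026, -0.0], [-0.0, 0.002, -1.0]]
ft_force: [-0.9, 0.9, 0.0]
gripper_width: 0.258
grip_force: 20.0
t: 12.67
position: [692.6, 8.7, 129.0]
tool_rot: [[-0.025, 1.0, -0.002], [1.0, 0.025, 0.0], [0.0, -0.002, -1.0]]
ft_force: [0.3, -0.4, 1.0]
gripper_width: 0.451
grip_force: 0.0
[[278.21858756 364.27937085]
 [128.24557747 194.77811207]
 [295.22312332 193.3553958 ]]
t 12.7 j6 -0.18 turn 1.4 (world -1.4) shift cm x -19.80 y -5.36 z 0.55 | if no turn: x -19.66 y -5.85
```

View pics/w4.png

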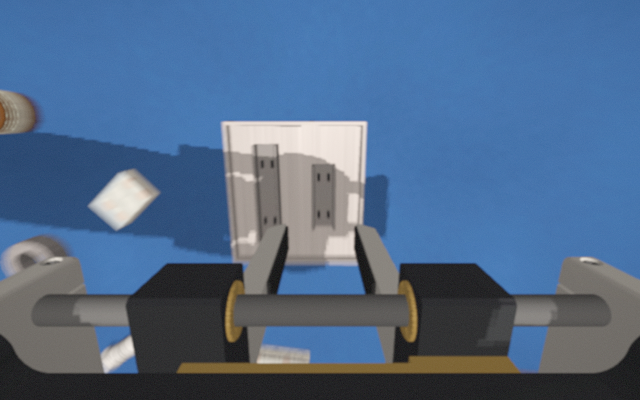

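Both splints lie flat in the tray, at (266,185) and (323,195). Next is the large case, partly visible at (283,357).

```bash
python3 -m handwheel '[[[0,0,0],7,75],[[0,0,0],7,75],[[0,0,0],7,75],[[0,0,0],7,75],[[0,0,0],7,75],[[0,0,0],7,75],[[0,0,0],7,75],[[0,0,0],7,75],[[0,0,0],7,75],[[0,0,0],7,75]]'
python3 -m handwheel '[[[0,0,0],7,75],[[0,0,0],7,75],[[0,0,0],7,75],[[0,0,0],7,75]]'
python3 -c "
from h import *
to(630,-205,130,-96)"
```

```text
t: 13.55
position: [693.8, 8.5, 128.8]
tool_rot: [[0.933, 0.36, 0.001], [0.36, -0.933, -0.0], [0.001, 0.0, -1.0]]
ft_force: [-0.5, 0.1, 0.3]
gripper_width: 0.746
grip_force: 0.0
t: 13.88
position: [693.7, 8.5, 128.7]
tool_rot: [[0.993, -0.121, 0.001], [-0.121, -0.993, -0.0], [0.001, 0.0, -1.0]]
ft_force: [-0.5, -0.5, -0.0]
gripper_width: 0.749
grip_force: 0.0
t 13.9 j6 1.54 turn -0.9 (world 0.9) shift cm x -4.11 y 21.90 z -0.13 | if no turn: x -3.75 y 21.96
```

```bash
python3 -m handwheel '[[[-0.8,4,0],0,75],[[-0.8,4,0],0,75],[[-0.8,4,0],0,75],[[-0.8,4,0],0,75],[[-0.6,4,0],0,75],[[0,2,0],0,75],[[0,0,0],0,75],[[0,0,0],0,75]]'
python3 - <<'E'
from h import *
s=robot.state();P=pose("wrist",s);q=proj(P,(645,-207,12))[0].astype(int);print(q)
look("w5",dict(cl=tuple(q)),dict(cl=22))
E
```

```text
t: 14.55
position: [630.6, -206.6, 128.6]
tool_rot: [[0.993, -0.117, 0.001], [-0.117, -0.993, -0.0], [0.001, -0.0, -1.0]]
ft_force: [-0.3, -0.2, 0.1]
gripper_width: 0.746
grip_force: 0.0
[318 180]
cl 3658 c 645 -209 size 74 49 long-axis -7 deg
```

View pics/w5.png

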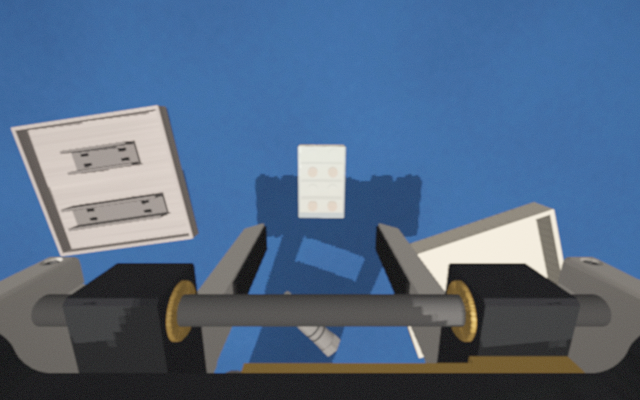

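The large case is at (322,181), aligned with the tool. The bin's far rim corners are at about (543,204) and (412,241), and the torch is at (315,335).

```bash
python3 -c "
from h import *
P=pose('wrist',robot.state());print('bin rim',cast(P,[(543,204),(412,241),(554,209)],28)[:,:2])
to(645,-209,5,-97)"
```

```text
bin rim [[ 599.50319726 -422.63662298]
 [ 575.19917249 -293.10982495]
 [ 593.05444163 -433.80238103]]
t 14.6 j6 1.20 turn 0.4 (world -0.4) shift cm x 1.46 y 0.19 z 12.34 | if no turn: x 1.45 y 0.20
```

```bash
python3 -m handwheel '[[[1.5,0.2,2.5],0.4,75],[[0,0,3],0,75],[[0,0,3],0,75],[[0,0,2.5],0,75],[[0,0,1],0,75],[[0,0,0.4],0,75],[[0,0,0],0,75]]' 20
python3 -m handwheel '[[[0,0,0],0,30],[[0,0,0],0,30],[[0,0,0],0,30],[[0,0,0],0,30],[[0,0,0],0,30],[[0,0,0],0,30]]' 20
python3 -m handwheel '[[[0,0,-1],0,30],[[0,0,-3],0,30],[[0,0,-4],0,30],[[0,0,-4],7,30],[[0,0,0],7,30],[[0,0,0],7,30],[[0,0,0],7,30],[[0,0,0],7,30],[[0,0,0],7,30],[[0,0,0],7,30]]'
python3 -m handwheel '[[[0,0,0],7,30],[[0,0,0],7,30],[[0,0,0],7,30]]'
python3 -c "
from h import *
to(530,-340,130,-168)"
```

```text
t: 15.18
position: [645.5, -208.1, 3.7]
tool_rot: [[0.993, -0.12, -0.001], [-0.12, -0.993, 0.0], [-0.001, -0.0, -1.0]]
ft_force: [0.1, 0.0, 0.3]
gripper_width: 0.748
grip_force: 0.0
t: 15.68
position: [646.1, -209.7, 5.3]
tool_rot: [[0.993, -0.121, 0.002], [-0.121, -0.993, -0.001], [0.002, 0.001, -1.0]]
ft_force: [-0.8, 1.6, 5.5]
gripper_width: 0.487
grip_force: 20.0
t: 16.52
position: [645.0, -209.2, 124.1]
tool_rot: [[0.555, -0.832, -0.0], [-0.832, -0.555, 0.0], [-0.0, 0.0, -1.0]]
ft_force: [0.3, -0.4, 0.1]
gripper_width: 0.489
grip_force: 20.0
t: 16.77
position: [645.0, -209.2, 124.0]
tool_rot: [[0.22, -0.976, -0.0], [-0.976, -0.22, 0.0], [-0.0, 0.0, -1.0]]
ft_force: [-0.8, 0.8, -0.4]
gripper_width: 0.487
grip_force: 20.0
t 16.8 j6 2.44 turn 0.7 (world -0.7) shift cm x 10.40 y 13.97 z -0.60 | if no turn: x 10.24 y 14.09
```

```bash
python3 -m handwheel '[[[2.5,3.3,0],0.7,30],[[2.5,3.3,0],0,30],[[2.5,3.3,0],0,30],[[2.5,3.3,0],0,30],[[0.2,0.8,0],0,30],[[0,0,0],0,30],[[0,0,0],0,30]]'
python3 - <<'E'
from h import *
s=robot.state();print(s['position'])
look("w6",{},{})
E
```

```text
t: 17.35
position: [530.6, -338.9, 124.1]
tool_rot: [[0.213, -0.977, 0.0], [-0.977, -0.213, 0.0], [-0.0, -0.0, -1.0]]
ft_force: [-0.1, 0.3, -0.4]
gripper_width: 0.49
grip_force: 20.0
[ 530.6437657  -338.93171002  124.0689293 ]
```

View pics/w6.png

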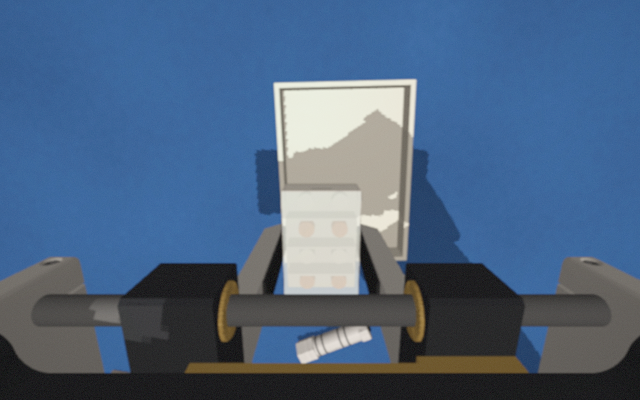

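The bin's far rim corners are at (274,83) and (416,80), and its near-right corner is at (408,261). The held case is square in the fingers.

Run:
```python
from h import *
P=pose("wrist",robot.state())
C=cast(P,[(274,83),(416,80),(408,261)],28)[:,:2];print(C,np.linalg.norm(C[0]-C[1]),np.linalg.norm(C[1]-C[2]))
v=(C[2]-C[1]);v/=np.linalg.norm(v);w=C[0]-C[1];w/=np.linalg.norm(w);print("yang",np.degrees(np.arctan2(v[1],v[0])),"xang",np.degrees(np.arctan2(w[1],w[0])))
a=np.arctan2(v[1],v[0])-np.pi/2;a2=np.arctan2(w[1],w[0]);a=(a+a2)/2;X=np.array([np.cos(a),np.sin(a)]);Y=np.array([-X[1],X[0]])
c=(C[0]+C[1])/2+86*Y;c2=(C[0]+C[2])/2;print("c",c,c2,np.degrees(a))
c=(c+c2)/2;print(c,"large",c+38*Y,"small",c-46*Y)
to(*(c+38*Y),12,np.degrees(a))
```

```text
[[ 593.14401395 -433.46389817]
 [ 472.45483807 -462.4578754 ]
 [ 429.95580267 -295.12926443]] 124.12303528862266 172.64133936984567
yang 104.25095917139114 xang 13.508559425264522
c [ 512.16930693 -364.47197622] [ 511.54990831 -364.2965813 ] 13.879759298327832
[ 511.85960762 -364.38427876] large [ 502.74397361 -327.49382991] small [ 522.89432247 -409.0411379 ]
t 17.4 j6 2.18 turn -1.5 (world 1.5) shift cm x -1.74 y 2.51 z 11.20 | if no turn: x -1.67 y 2.55
```

```bash
python3 -m handwheel '[[[-1.7,2.5,1],-1.5,30],[[0,0,2.5],0,30],[[0,0,3],0,30],[[0,0,2.5],0,30],[[0,0,1.5],0,30],[[0,0,0.6],0,30],[[0,0,0.3],0,30],[[0,0,0],0,30]]'
python3 -m handwheel '[[[0,0,0],0,65],[[0,0,0],0,65],[[0,0,0],0,65],[[0,0,0],0,65],[[0,0,-1],0,65],[[0,0,-3],0,65],[[0,0,-4],0,65],[[0,0,-4],0,65]]'
python3 -m handwheel '[[[0,0,0],-7,65],[[0,0,0],-7,65],[[0,0,0],-7,65],[[0,0,0],-7,65],[[0,0,0],-7,65],[[0,0,0],-7,65],[[0,0,0],-7,65],[[0,0,0],-7,65],[[0,0,0],-7,65],[[0,0,0],-7,65]]'
python3 -m handwheel '[[[0,0,0],-7,65],[[0,0,0],-7,65],[[0,0,0],-7,65],[[0,0,0],-7,65],[[0,0,0],-7,65],[[0,0,0],-7,65],[[0,0,0],-7,65]]'
python3 -c "
from h import *
to(483,-6,125,-46)"
```

```text
t: 18.07
position: [503.8, -327.4, 10.4]
tool_rot: [[0.241, -0.971, 0.001], [-0.971, -0.241, -0.001], [0.001, -0.001, -1.0]]
ft_force: [0.4, 0.1, -1.2]
gripper_width: 0.487
grip_force: 20.0
t: 18.73
position: [501.9, -327.3, 131.2]
tool_rot: [[0.239, -0.971, -0.001], [-0.971, -0.239, 0.001], [-0.002, 0.001, -1.0]]
ft_force: [0.9, -0.7, -0.0]
gripper_width: 0.647
grip_force: 0.0
t: 19.57
position: [502.7, -328.1, 130.9]
tool_rot: [[0.995, -0.102, 0.001], [-0.102, -0.995, -0.001], [0.001, 0.001, -1.0]]
ft_force: [0.9, 0.0, 0.6]
gripper_width: 0.649
grip_force: 0.0
t: 20.15
position: [502.7, -328.1, 130.9]
tool_rot: [[0.729, 0.684, 0.001], [0.684, -0.729, -0.001], [0.0, 0.001, -1.0]]
ft_force: [0.5, 0.1, 0.2]
gripper_width: 0.649
grip_force: 0.0
t 20.1 j6 0.05 turn -0.8 (world 0.8) shift cm x 20.96 y -24.54 z 0.59 | if no turn: x 20.60 y -24.84
```

```bash
python3 -m handwheel '[[[2.6,-3,0],-0.8,65],[[2.6,-3,0],0,65],[[2.6,-3,0],0,65],[[2.6,-3.1,0],0,65],[[2.6,-3.1,0],0,65],[[2.6,-3.1,0],0,65],[[2.6,-3.1,0],0,65],[[2.6,-3.1,0],0,65],[[0,0,0],0,65],[[0,0,0],0,65]]'
python3 - <<'E'
from h import *
s=robot.state();P=pose("wrist",s);q=proj(P,(491,2,12))[0].astype(int);print(q)
look("w7",dict(cs=tuple(q)),dict(cs=18))
E
```

```text
t: 20.98
position: [484.7, -5.6, 130.7]
tool_rot: [[0.721, 0.693, 0.001], [0.693, -0.721, -0.001], [0.0, 0.001, -1.0]]
ft_force: [1.0, 0.0, 0.2]
gripper_width: 0.648
grip_force: 0.0
[319 183]
cs 1967 c 491 -1 size 54 38 long-axis 44 deg
```

View pics/w7.png

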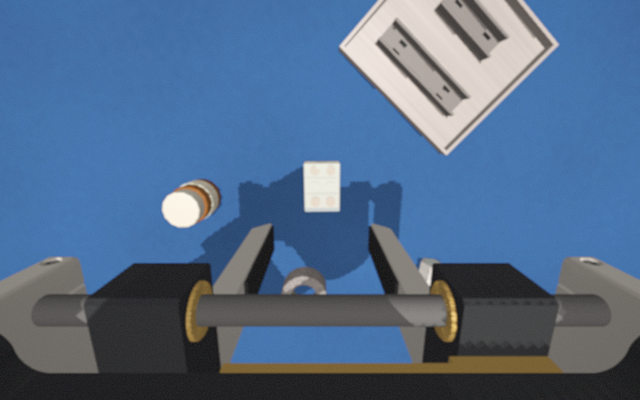

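The small case is at (322,187), square with the fingers, and the jar (205,197) and tape (305,280) are clear of them.

```bash
python3 -c "
from h import *
to(491,-1,5,-46)"
```

```text
t 21.0 j6 0.56 turn -0.3 (world 0.3) shift cm x 0.84 y -0.01 z 12.57 | if no turn: x 0.84 y -0.01
```

```bash
python3 -m handwheel '[[[0.8,0,2.5],0,65],[[0,0,3],0,65],[[0,0,3],0,65],[[0,0,2.5],0,65],[[0,0,1],0,65],[[0,0,0.6],0,65],[[0,0,0],0,65]]' 20
python3 -m handwheel '[[[0,0,0],0,20],[[0,0,0],0,20],[[0,0,0],0,20],[[0,0,0],0,20],[[0,0,0],0,20],[[0,0,0],0,20],[[0,0,0],0,20]]' 20
python3 -m handwheel '[[[0,0,-1],0,20],[[0,0,-3],0,20],[[0,0,-4],0,20],[[0,0,-4],0,20],[[-2.5,3.1,0],0,20],[[-2.5,3.1,0],0,20],[[-2.5,3.1,0],0,20],[[-2.5,3.1,0],0,20],[[-2.5,3.1,0],0,20],[[-2.5,3.1,0],0,20]]'
python3 -m handwheel '[[[-2.5,3,0],0,20],[[-2.5,3,0],0,20],[[-2.5,3,0],0,20],[[0,0,0],7,20],[[0,0,0],7,20],[[0,0,0],7,20],[[0,0,0],7,20],[[0,0,0],7,20],[[0,0,0],7,20],[[0,0,0],7,20]]'
python3 -m handwheel '[[[0,0,0],7,20],[[0,0,0],7,20],[[0,0,0],7,20],[[0,0,0],7,20],[[0,0,0],7,20],[[0,0,0],7,20],[[0,0,0],7,20],[[0,0,0],7,20],[[0,0,0],7,20],[[0,0,0],7,20]]'
python3 -c "
from h import *
to(523,-409,10,13.9)"
```

```text
t: 21.62
position: [490.4, -2.5, 3.5]
tool_rot: [[0.725, 0.689, -0.001], [0.689, -0.725, 0.0], [-0.001, -0.001, -1.0]]
ft_force: [0.6, -0.3, -0.0]
gripper_width: 0.648
grip_force: 0.0
t: 22.2
position: [491.3, -1.7, 4.9]
tool_rot: [[0.724, 0.69, 0.001], [0.69, -0.724, -0.0], [0.001, 0.001, -1.0]]
ft_force: [-1.3, -0.1, 6.0]
gripper_width: 0.383
grip_force: 20.0
t: 23.03
position: [509.9, -241.4, 124.4]
tool_rot: [[0.724, 0.69, 0.0], [0.69, -0.724, -0.0], [0.0, 0.0, -1.0]]
ft_force: [-0.4, -0.5, 0.0]
gripper_width: 0.378
grip_force: 20.0
t: 23.87
position: [517.9, -356.2, 124.2]
tool_rot: [[0.995, -0.1, -0.0], [-0.1, -0.995, 0.0], [-0.0, -0.0, -1.0]]
ft_force: [0.4, 0.4, -0.5]
gripper_width: 0.382
grip_force: 20.0
t: 24.7
position: [517.9, -356.2, 124.2]
tool_rot: [[0.247, -0.969, -0.0], [-0.969, -0.247, 0.0], [-0.0, 0.0, -1.0]]
ft_force: [0.0, -0.3, 0.4]
gripper_width: 0.38
grip_force: 20.0
t 24.7 j6 2.11 turn 0.4 (world -0.4) shift cm x 5.25 y 0.78 z 11.42 | if no turn: x 5.24 y 0.81
```

```bash
python3 -m handwheel '[[[2.6,0.4,0],0.4,20],[[2.6,0.4,0],0,20],[[0,0,0],0,20],[[0,0,0],0,20]]'
python3 - <<'E'
from h import *
look("w8",{},{})
to(523,-409,10,13.9)
E
```

```text
t: 25.03
position: [523.0, -409.5, 124.1]
tool_rot: [[0.245, -0.97, -0.0], [-0.97, -0.245, 0.0], [-0.0, -0.0, -1.0]]
ft_force: [0.2, -0.1, 0.1]
gripper_width: 0.385
grip_force: 20.0
t 25.1 j6 2.06 turn 0.3 (world -0.3) shift cm x 0.04 y 0.01 z 11.39 | if no turn: x 0.04 y 0.01
```

View pics/w8.png

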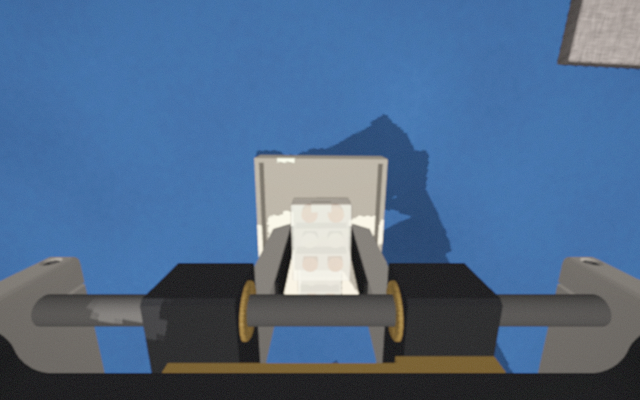

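The small case is held square over the empty far half of the bin; the rim corners are at (257,157) and (387,157).

```bash
python3 -m handwheel '[[[0,0,2.5],0,20],[[0,0,3],0,20],[[0,0,2.5],0,20],[[0,0,2],0,20],[[0,0,0.8],0,20],[[0,0,0.5],0,20],[[0,0,0.1],0,20],[[0,0,0],0,20]]'
python3 -m handwheel '[[[0,0,0],0,55],[[0,0,0],0,55],[[0,0,0],0,55],[[0,0,0],0,55],[[0,0,-1],0,55],[[0,0,-3],0,55],[[0,0,-4],0,55],[[0,0,-4],0,55]]'
python3 -m handwheel '[[[0,0,0],-7,50],[[0,0,0],-7,50],[[0,0,0],-7,50],[[0,0,0],-7,50],[[0,0,0],-7,50],[[0,0,0],-7,50],[[0,0,0],-7,50],[[0,0,0],-7,50],[[0,0,0],-7,50],[[0,0,0],-7,50]]'
python3 -m handwheel '[[[0,0,0],-7,50],[[0,0,0],-7,50],[[0,0,0],-7,50],[[0,0,0],-7,50],[[0,0,0],-7,50],[[0,0,0],-7,50]]'
python3 -c "
from h import *
to(475,-180,125,-54)"
```

```text
t: 25.75
position: [523.9, -409.1, 11.1]
tool_rot: [[0.246, -0.969, 0.001], [-0.969, -0.246, -0.001], [0.001, -0.001, -1.0]]
ft_force: [-0.8, 0.1, -0.0]
gripper_width: 0.379
grip_force: 20.0
t: 26.42
position: [522.6, -408.2, 131.0]
tool_rot: [[0.246, -0.969, -0.001], [-0.969, -0.246, 0.002], [-0.002, 0.001, -1.0]]
ft_force: [0.5, -0.3, 0.6]
gripper_width: 0.551
grip_force: 0.0
t: 27.25
position: [523.4, -409.0, 130.9]
tool_rot: [[0.996, -0.094, 0.001], [-0.094, -0.996, -0.001], [0.001, 0.001, -1.0]]
ft_force: [0.8, 0.4, 0.3]
gripper_width: 0.503
grip_force: 0.0
t: 27.75
position: [523.4, -409.0, 130.9]
tool_rot: [[0.803, 0.596, 0.001], [0.596, -0.803, -0.001], [0.0, 0.001, -1.0]]
ft_force: [-0.3, 0.1, -0.2]
gripper_width: 0.498
grip_force: 0.0
t 27.8 j6 0.10 turn 0.6 (world -0.6) shift cm x 9.55 y -21.37 z 0.59 | if no turn: x 9.76 y -21.28
```

```bash
python3 -m handwheel '[[[1.6,-3.5,0],0.6,50],[[1.6,-3.5,0],0,50],[[1.6,-3.5,0],0,50],[[1.6,-3.6,0],0,50],[[1.6,-3.6,0],0,50],[[1.5,-3.6,0],0,50],[[0,0,0],0,50],[[0,0,0],0,50]]'
python3 - <<'E'
from h import *
s=robot.state();P=pose("wrist",s);q=proj(P,(480,-174,12))[0].astype(int);print(q)
look("w9",dict(torch=tuple(q)),dict(torch=11))
E
```

```text
t: 28.42
position: [475.9, -179.1, 130.7]
tool_rot: [[0.811, 0.585, 0.001], [0.585, -0.811, -0.001], [0.0, 0.001, -1.0]]
ft_force: [-0.4, 0.5, 0.1]
gripper_width: 0.497
grip_force: 0.0
[318 187]
torch 2054 c 478 -176 size 91 28 long-axis 36 deg
```

View pics/w9.png

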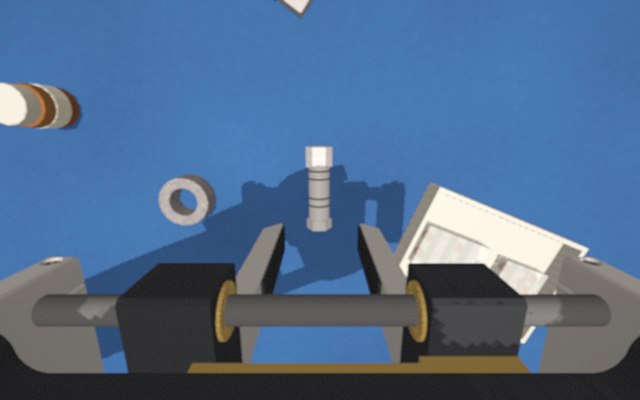

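Both cases sit in the bin (450,250 and 520,285). The torch is at (319,188), aligned with the tool.

```bash
python3 -c "
from h import *
to(478,-176,3,-54)"
```

```text
t 28.5 j6 0.36 turn -0.3 (world 0.3) shift cm x 0.39 y -0.27 z 12.80 | if no turn: x 0.39 y -0.28
```

```bash
python3 -m handwheel '[[[0.4,-0.2,2.5],0,50],[[0,0,3],0,50],[[0,0,3],0,50],[[0,0,2.5],0,50],[[0,0,1],0,50],[[0,0,0.7],0,50],[[0,0,0.1],0,50],[[0,0,0],0,50]]' 25
python3 -m handwheel '[[[0,0,0],0,8],[[0,0,0],0,8],[[0,0,0],0,8],[[0,0,0],0,8],[[0,0,0],0,8],[[0,0,0],0,8],[[0,0,0],0,8]]' 25
python3 -m handwheel '[[[0,0,-1],0,8],[[0,0,-3],0,8],[[0,0,-4],0,8],[[0,0,-4],0,8],[[0,0,-2],0,8],[[0,0,0],0,8]]'
python3 -c "
from h import *
to(502,386,6,-54)"
```

```text
t: 29.13
position: [479.0, -177.6, 2.8]
tool_rot: [[0.813, 0.582, 0.001], [0.582, -0.813, -0.001], [0.001, 0.002, -1.0]]
ft_force: [0.0, 0.0, 0.8]
gripper_width: 0.5
grip_force: 0.0
t: 29.72
position: [478.5, -176.7, 2.5]
tool_rot: [[0.813, 0.583, 0.001], [0.583, -0.813, -0.0], [0.0, 0.001, -1.0]]
ft_force: [-0.9, 0.7, 5.7]
gripper_width: 0.22
grip_force: 25.0
t: 30.22
position: [481.3, -178.5, 148.2]
tool_rot: [[0.813, 0.583, 0.009], [0.583, -0.813, -0.006], [0.004, 0.011, -1.0]]
ft_force: [-0.3, -0.1, -0.6]
gripper_width: 0.217
grip_force: 25.0
t 30.2 j6 0.37 turn -0.4 (world 0.4) shift cm x 34.86 y -44.45 z 14.22 | if no turn: x 34.58 y -44.66
```

```bash
python3 -m handwheel '[[[1.7,-2.2,0],0,8],[[2.2,-2.8,0],0,8],[[2.2,-2.8,0],0,8],[[2.2,-2.8,0],0,8],[[2.2,-2.8,0],0,8],[[2.2,-2.8,0],0,8],[[2.2,-2.8,0],0,8],[[2.2,-2.8,0],0,8],[[2.2,-2.8,0],0,8],[[2.2,-2.8,0],0,8]]'
python3 -m handwheel '[[[2.2,-2.8,0],0,8],[[2.2,-2.8,0],0,8],[[2.2,-2.8,0],0,8],[[2.2,-2.8,0],0,8],[[2.2,-2.8,0],0,8],[[1,-2,0],0,8],[[0,0,0],0,8],[[0,0,0],0,8]]'
python3 - <<'E'
from h import *
look("w10",{},{})
to(502,386,6,-54)
E
```

```text
t: 31.05
position: [491.9, 173.1, 140.5]
tool_rot: [[0.813, 0.583, -0.002], [0.583, -0.813, -0.0], [-0.002, -0.001, -1.0]]
ft_force: [0.0, -0.0, -0.3]
gripper_width: 0.214
grip_force: 25.0
t: 31.72
position: [496.3, 371.7, 140.2]
tool_rot: [[0.812, 0.584, -0.002], [0.584, -0.812, -0.002], [-0.003, -0.0, -1.0]]
ft_force: [-0.8, -1.0, -0.1]
gripper_width: 0.217
grip_force: 25.0
t 31.8 j6 1.41 turn -0.3 (world 0.3) shift cm x 1.33 y -0.92 z 13.44 | if no turn: x 1.32 y -0.92
```

View pics/w10.png

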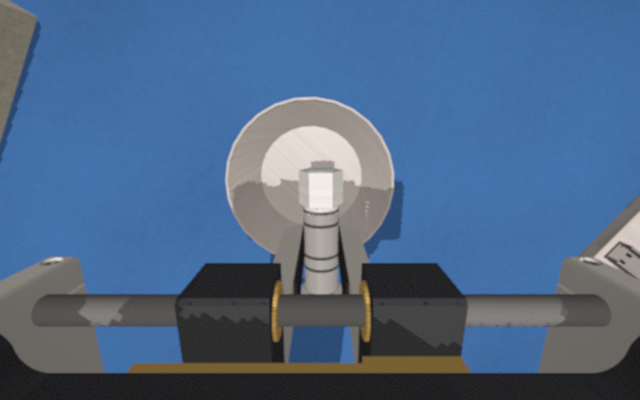

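The torch is held square and level. The bowl rim spans columns 226 to 394, with its top at row 97, centred near (310,180).

```bash
python3 -c "
from h import *
P=pose('wrist',robot.state())
C=cast(P,[(226,180),(394,180),(310,97)],45)[:,:2];m=(C[0]+C[1])/2;v=C[2]-m;print(m,np.linalg.norm(C[0]-C[1]),C[2]-80*v/np.linalg.norm(v))
to(*(C[2]-80*v/np.linalg.norm(v)),6,-54)"
```

```text
[505.4879132  389.44288244] 158.9030691068963 [500.96479602 386.25784004]
t 31.8 j6 1.41 turn -0.3 (world 0.3) shift cm x 1.26 y -1.00 z 13.44 | if no turn: x 1.25 y -1.01
```

```bash
python3 -m handwheel '[[[1.4,-1,2],0,8],[[0,0,3],0,8],[[0,0,3],0,8],[[0,0,2.5],0,8],[[0,0,1.5],0,8],[[0,0,0.8],0,8],[[0,0,0.4],0,8],[[0,0,0.2],0,8],[[0,0,0],0,8]]'
python3 -c "
from h import *
to(501,386,6,-54)"
```

```text
t: 32.52
position: [504.0, 387.8, 9.0]
tool_rot: [[0.813, 0.582, 0.002], [0.582, -0.813, 0.001], [0.002, 0.0, -1.0]]
ft_force: [-0.1, 0.0, 0.1]
gripper_width: 0.216
grip_force: 25.0
t 32.5 j6 1.43 turn -0.4 (world 0.4) shift cm x -0.35 y -0.03 z 0.30 | if no turn: x -0.35 y -0.03
```

```bash
python3 -m handwheel '[[[-0.2,0,0.2],0,8],[[0,0,0],0,8],[[0,0,0],0,8]]'
python3 -m handwheel '[[[0,0,0],0,45],[[0,0,0],0,45],[[0,0,0],0,45],[[0,0,0],0,45],[[0,0,-0.5],0,45],[[0,0,-3],0,45],[[0,0,-4],0,45],[[0,0,-4],0,45],[[-2,0,-4],0,45],[[-4,0,0],0,45]]'
python3 -m handwheel '[[[-4,0,0],0,45],[[-2,0,0],0,45],[[0,0,0],0,45]]'
python3 - <<'E'
from h import *
look("w11",{},{})
p,d=eyes.read_camera("scene");cv2.imwrite("pics/s2.png",cv2.resize(p[120:320,220:480,::-1],None,fx=3,fy=3)[:, :])
E
```

```text
t: 32.77
position: [501.8, 386.7, 6.7]
tool_rot: [[0.813, 0.583, 0.001], [0.583, -0.813, 0.001], [0.001, 0.0, -1.0]]
ft_force: [-0.1, 0.5, -0.3]
gripper_width: 0.219
grip_force: 25.0
t: 33.6
position: [460.5, 355.6, 168.6]
tool_rot: [[0.813, 0.583, 0.017], [0.583, -0.813, 0.009], [0.019, 0.003, -1.0]]
ft_force: [-0.2, 0.5, 1.9]
gripper_width: 0.451
grip_force: 0.0
t: 33.85
position: [402.0, 315.8, 158.1]
tool_rot: [[0.813, 0.583, -0.001], [0.583, -0.813, -0.001], [-0.001, -0.0, -1.0]]
ft_force: [0.2, -0.7, 0.3]
gripper_width: 0.447
grip_force: 0.0
```

View pics/w11.png

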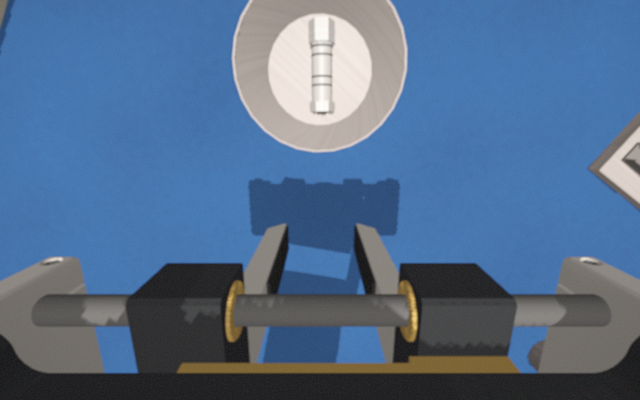

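View pics/s2.png

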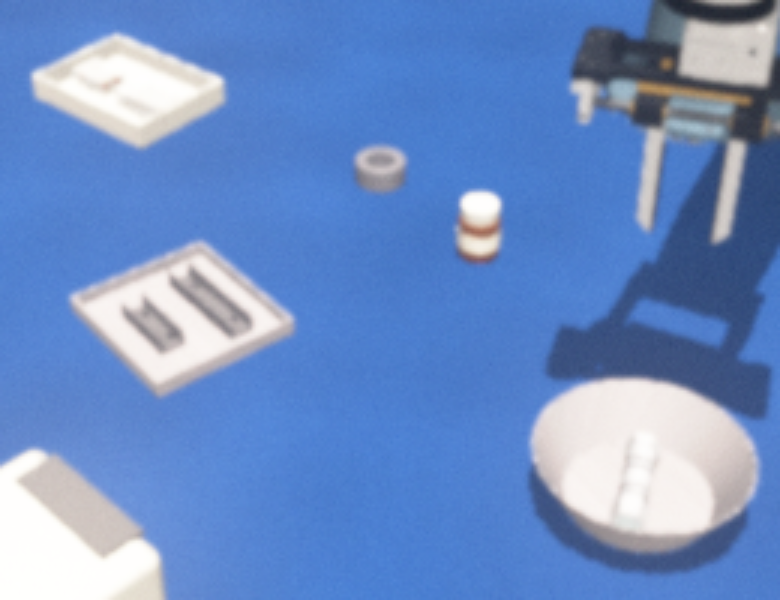

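The torch lies flat on the bowl floor at (320,65) in the wrist view. In the scene crop the splints are in the tray (150,325 and 213,300), the cases are in the bin (95,78 and 140,100), and the jar and tape stand untouched.

```bash
python3 -c "
from workcell import robot
print(robot.close_job())"
```

```text
the job is handed in; nothing more can be done
None
```

The job is handed in at about 34 s of the 115 s limit: in the final pictures both splints lie in the tray, both cases in the bin and the torch on the bowl floor, with the jar and tape roll still standing; the hand-in gave no verdict.

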